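Loosen the mould press with its ratchet

ROBOT

A 7-joint arm with a two-finger parallel gripper is mounted at the origin on a cart in front of the work surface, level with it; the furniture and walls round the work are solid. World frame = base frame: x ahead of the robot, y to its left, z up, the work surface at z = 0. Lengths are in m, angles in rad, forces in N, time in s.
With the tool pointing down it reaches from about 0.4 to 0.9 m from the base axis. Payload 5.6 kg.
Tool frame: the origin (TCP) lies midway between the tips of the shut fingers; the grasp point (between the pads) lies 19 mm behind it; z points along the fingers, y is the line along which they close (so a half turn about z gives the same grasp; the last joint's range is limited). The gripper opens to 92 mm and grips with 3 to 60 N. Pads are 20 mm wide; open, the fingers measure 128 mm over their backs; the gripper's body (75 mm by 189 mm) begins 69 mm behind the grasp point.
Start: joints at [1.266, 0.468, -0.012, 1.603, 0.006, 1.071, -0.056], TCP at [0.168, -0.628, 0.215] pointing down, gripper open.
Joint ranges: [-2.53, 2.53], [-0.31, 2.02], [-1.57, 1.55], [0.28, 2.44], [-1.29, 4.43], [0.15, 1.84], [-2.92, 2.92]. Speed limits (rad/s): [2.57, 2.57, 3.14, 3.14, 3.14, 3.14, 3.14].

INTERFACE

Orientations are given as a 3x3 rotation matrix whose columns are the frame's x, y, z axes.
In Python, from station import env, effector, solver, viewer, workorder, search_frame, tip_of gives the robot as it stands. Calls block until the motion is done:
- env.reach(position, orientation): joint-space move of the TCP to a pose.
- env.movel(position, frame=None, rate=0.15): straight line of the TCP; frame=None keeps the orientation; rate is the mean speed in m/s.
- env.goto_joints(angles): joint-space move.
- effector.release() and effector.grasp(squeeze=None): open the fingers fully, or close them until they stop; squeeze is the grip in N (None keeps the last).
- env.pause(seconds).
- solver.inverse_kinematics(position, orientation): joint angles nearest the present ones, or None.
- env.sense(): the state.
- viewer.read_camera(name): name is "scene" or "side" or "wrist"; returns (picture, depth): 400x640x3 uint8, red, green, blue; 400x640 float32, m along the optical axis (not along the pixel's ray), 0 where there is no reading.
- viewer.camera_info(name): a dict with "intrinsics" (3x3 intrinsics, pixels), "eye" and "rotation" of the camera in the world; the wrist camera has in their place "T_tool_cam" (4x4, takes a point from camera to tool coordinates, whose origin is the TCP and whose axes are the flange's). Camera axes: x right, y up, looking along -z (the intrinsics and any distortion apply to the point x, -y, -z); pixel columns grow to the right and rows downward; lengths in m; the calibration is good to about 2 mm. The wrist camera is an equidistant fisheye: a pixel r from the principal point sees the ray r / f radians off the axis. A picture is of the moment at which its call begins: read the wrist's pose just before it. camera_info takes no time and is no camera call.
A pose or a line that the arm cannot do raises env.PlanningError and nothing moves.
- workorder.finish_job(): hands the job in; it is judged then, once.
Trained networks look in the newest picture that a camera, given by its name, has taken for a name from the list of things; names that differ only in an ending like _2 or _b are one class to them, and where a whole thing is asked for, a point or a joint stands for the part that bears it (a point fixed in the world has none). Each returns a list of dicts, best first, with "score" (0 to 1); they miss things now and then, are a little off and sometimes report something else, mostly with a low value. They report only what shows in the picture. A call takes as long as a camera call.
- search_frame(camera, name): "at" ([x, y, z] in m, in world coordinates, good to about 4 mm: the middle of the surface that is visible of it).
- tip_of(camera, name): "at" ([x, y, z] in m, in world coordinates, good to about 4 mm: a listed point, or the origin of a listed thing).
The state is a dict: "t": time; "joint_positions": joint angles; "joint_velocities": joint speeds; "tau": joint torques, N m; "ee_pos": TCP position; "tcp_rot": TCP orientation; "wrist_force": force on the tool from outside, world axes, zero at the start; "moment": the same for the moment, N m; "gripper_width": finger opening in m; "grasp_force": force on a finger pad.
Only numpy, scipy, OpenCV 4.12 (cv2) and the standard library are available. Lean on these libraries where they do the work, as an engineer would, in place of code of your own. Each camera call takes 0.05 s, during which the arm holds its last target. There are 200 camera calls.

TASK

The plaster mould in the small screw press is ready to be opened, but the ratchet on the press screw is still set to tighten. Flip the red thumb lever on the ratchet head over to loosening, then swing the ratchet handle counter-clockwise (seen from above) to back the screw off by a quarter turn or a little more; do not tighten the screw any further on the way. Leave the lever on loosening, let go of the ratchet, and leave the cup, the tools and the clay where they are.

Things in the scene. Friction and masses are not known exactly. Their poses are not given: they have to be found in the camera images.
- spindle (a joint): vertical right-hand screw of the press, rad; 0 at the start, grows counter-clockwise seen from above (loosening; a quarter turn is 1.57), negative = tightened. Its hex end (18 mm across flats, yellow paint line) stands 7 mm out of the top of the ratchet head and turns with it. It turns only through the ratchet, against a steady 0.35 N m, and stays where it is left.
- reverser (a joint): turn of the red thumb lever about its pin, rad, counter-clockwise from above positive; stops at -0.45 and +0.45. Positive = loosening: the handle takes the screw along counter-clockwise and clicks freely clockwise. Negative (at the start) = tightening: the other way round. A spring snaps it to the side of 0 it is pushed to; it rests anywhere from 0.15 to 0.45 off centre.
- handle (a joint): swing of the ratchet handle about the screw, rad, grows counter-clockwise seen from above. It drags a little (0.12 N m), stays where it is left and may be swung in several strokes. The ratchet has 12 teeth: up to 30 degrees of a swing may pass before it takes the screw along.
- press: the screw press, fixed to the bench, dark green: origin under the centre of its base (130 x 206 mm), x axis away from its front, y along its bridge. The bridge bar is 200 mm long and 34 mm wide, its top at z = 0.140; two nuts on it reach z = 0.150, at 83 mm either side of the screw. Between the columns a white plaster mould.
- ratchet_axis (a point): point on the axis of the screw at the top face of the steel ratchet head, at z = 0.179. Its x axis points along the handle towards the grip, z up. The head is 62 mm across and 25 mm thick, drawn out to 56 mm from the axis towards the handle.
- handle_grip (a point): point on the centre line of the ratchet handle's black grip, 130 mm from the axis of the screw, at z = 0.167. The handle is level; the grip is a round bar 24 mm thick, from 97 to 187 mm from the axis; the steel neck between it and the head is 15 to 20 mm thick. Below it is free space down to the bench.
- lever_tip (a point): point near the tip of the red thumb lever, half-way up it, at z = 0.194. The lever's pin stands on the handle's centre line 30 mm from the screw's axis; this point is 26 mm from the pin, the lever's end 31 mm. The lever points along the handle, leaning 8 to 26 degrees to one side, 9 mm wide, from z = 0.184 to 0.204, free on both sides; moving it takes about 1 N at the tip.
- cup_center (a point): centre, half-way up, of a small grey-green water cup, 75 mm across, 48 mm high; a bystander
- wood_rib: flat oval wooden rib, 100 x 43 x 8 mm, origin at the centre of its underside; a bystander
- loop_tool: wire loop tool with a dark wooden handle, 205 mm long, origin at the centre of its underside; a bystander
- clay_lump: lump of grey-brown clay, 98 x 79 x 62 mm, origin at the centre of its underside; a bystander

How it is judged:
By the outcome, as a careful person would: the job done as asked, in the order asked, and still so for the second after the job is handed in, with the robot touching nothing.
It also fails if it takes over 45 s, if anything falls off the work surface, if the arm or the gripper's body presses on something with over 40 N, if the wrist force passes 120 N, or if a joint passes its speed limit or range.

## Working session

There is one attempt and no reset: what is moved stays moved. The work goes in short steps, each a Python script; the robot and the scene stay as the last script left them, time stands still between calls to the robot, and variables do not carry over. Pictures are saved under pics/ and viewed, at most 10 in all, crops included, and the job is handed in when it is done.

```bash
ls; mkdir -p pics
python3 - <<'E'
from station import *
import cv2
for c in ("scene","side"):
    p,d=viewer.read_camera(c); cv2.imwrite(f"pics/{c}0.png",p[:,:,::-1])
    print(c,viewer.camera_info(c)["eye"])
    for n in ("ratchet_axis","handle_grip","lever_tip","press","cup_center","clay_lump","loop_tool","wood_rib"):
        print(n,[(r["at"],r["score"]) for r in tip_of(c,n)[:2]])
s=env.sense();print(s["t"],s["ee_pos"],s["tcp_rot"],s["wrist_force"])
E
```

```text
pics
scene [0.11647934 0.61556375 0.49861879]
ratchet_axis [([0.5795, 0.001, 0.1832], 0.8)]
handle_grip [([0.478, 0.0734, 0.1661], 0.71), ([0.6012, 0.2153, 0.0042], 0.37)]
lever_tip [([0.5344, 0.0402, 0.1923], 0.45)]
press [([0.5826, 0.0007, 0.0064], 0.74)]
cup_center [([0.4841, -0.2597, 0.0243], 0.9), ([0.5833, 0.0009, 0.0065], 0.71)]
clay_lump [([0.6042, 0.2137, 0.0071], 0.69), ([0.531, 0.0391, 0.1944], 0.38)]
loop_tool [([0.4028, -0.0608, -0.0003], 0.67), ([0.6002, 0.2144, 0.0037], 0.31)]
wood_rib [([0.4107, 0.1013, -0.0023], 0.96)]
side [ 0.52185654 -0.78679393  0.57826755]
ratchet_axis [([0.5838, 0.0004, 0.1792], 0.87)]
handle_grip [([0.4767, 0.0752, 0.1672], 0.7)]
lever_tip [([0.5429, 0.0405, 0.192], 0.58)]
press []
cup_center [([0.4867, -0.2585, 0.0224], 0.97), ([0.4108, 0.1081, 0.0008], 0.4)]
clay_lump [([0.6035, 0.2194, 0.009], 0.46)]
loop_tool [([0.4007, -0.0593, -0.0014], 0.83)]
wood_rib [([0.411, 0.107, 0.0005], 0.57)]
0.9 [ 0.16818097 -0.62787215  0.21461362] [[ 9.65943205e-01  2.58754172e-01 -5.68043169e-05]
 [ 2.58754167e-01 -9.65943205e-01 -7.21677374e-05]
 [-7.35434471e-05  5.50115818e-05 -9.99999996e-01]] [ 0.58561172 -0.11629417 -0.40316291]
```

View pics/scene0.png

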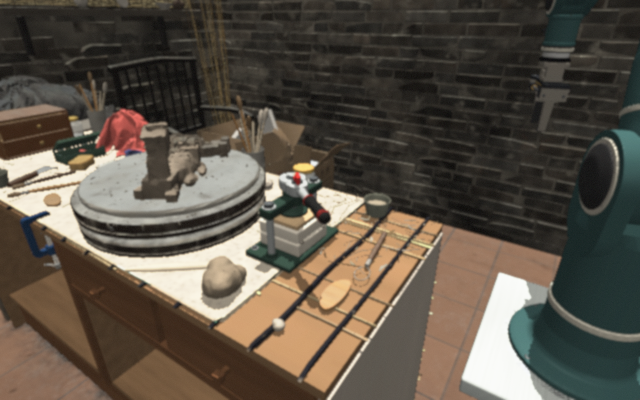

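View pics/side0.png

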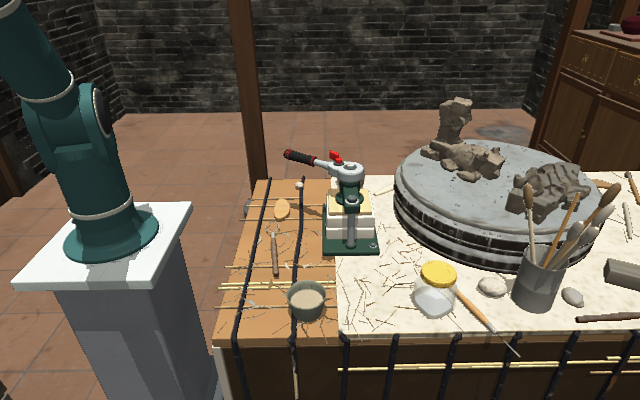

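The side view shows the press at about (350,205) with the ratchet head at (347,172), the red lever at (335,157) and the grip at (297,155). The networks agree with the known sizes: grip about 127 mm from the axis, lever leaning about 17° clockwise. Next I'll check reachability and take a close look with the wrist camera.

```bash
cat > h.py <<'E'
from station import *
import numpy as np, cv2
A=np.array([0.5815,0.0007]); TH=np.radians(144.8)
def R(th,s):  # tool down, y = s * tangent(ccw) at handle angle th
    y=s*np.array([-np.sin(th),np.cos(th),0]); z=np.array([0,0,-1.]); return np.column_stack([np.cross(y,z),y,z])
def P(th,r,n,z): # r along handle, n ccw offset
    return np.array([*(A+r*np.array([np.cos(th),np.sin(th)])+n*np.array([-np.sin(th),np.cos(th)])),z])
def nets(c):
    for n in ("ratchet_axis","handle_grip","lever_tip"):
        print(c,n,[(r["at"],r["score"]) for r in tip_of(c,n)[:2]])
def wrist(tag):
    s=env.sense(); p,d=viewer.read_camera("wrist"); cv2.imwrite(f"pics/{tag}.png",p[:,:,::-1]); return s,p,d
E
python3 - <<'E'
from h import *
for s in (1,-1):
    for a in (0,30,60,90,120,135):
        th=TH+np.radians(a); q=solver.inverse_kinematics(P(th,.145,-.035,.157),R(th,s)); print(s,a,None if q is None else np.round(q,2))
    q=solver.inverse_kinematics(P(TH,.056,-.05,.30),R(TH,s)); print(q)
E
```

```text
1 0 [ 0.31  0.39 -0.73  1.99  0.33  0.88 -2.78]
1 30 [ 0.47  0.29 -0.75  2.1   0.27  0.84 -2.1 ]
1 60 [ 0.54  0.25 -0.62  2.13  0.2   0.82 -1.33]
1 90 [ 0.58  0.31 -0.52  2.04  0.21  0.84 -0.67]
1 120 [ 0.65  0.44 -0.57  1.87  0.3   0.91 -0.15]
1 135 [ 0.67  0.52 -0.62  1.77  0.36  0.96  0.07]
[ 0.31860626  0.32963612 -0.6369092   1.67293189  0.20743375  1.20751195
 -2.55186758]
-1 0 [ 0.62  0.61 -1.2   1.97  0.67  1.03  0.07]
-1 30 [ 0.78  0.46 -1.16  2.09  0.54  0.93  0.8 ]
-1 60 [ 1.04  0.55 -1.3   2.1   0.65  0.98  1.4 ]
-1 90 [ 1.13  0.67 -1.31  2.01  0.75  1.07  2.  ]
-1 120 [-0.72  0.78  1.35  1.95 -0.85  1.15 -2.26]
-1 135 [ 0.19  0.43  0.01  1.8  -0.    0.9  -2.77]
[ 0.51783095  0.40953952 -0.92315221  1.66161933  0.34210885  1.24249284
  0.47876889]
```

Run:
```python
from h import *
effector.grasp(5)
env.reach(P(TH,.056,-.05,.29),R(TH,1))
s,p,d=wrist("w1"); nets("wrist"); print(s["t"],s["ee_pos"],s["gripper_width"],s["wrist_force"]); print(viewer.camera_info("wrist"))
```

```text
wrist ratchet_axis [([0.5815, 0.0035, 0.1767], 0.83)]
wrist handle_grip [([0.4748, 0.0704, 0.167], 0.84)]
wrist lever_tip [([0.5388, 0.0361, 0.1921], 0.86)]
5.0917 [0.56471903 0.07292732 0.28985439] 0.0006139077313091311 [-0.01052404  0.27224333 -0.30540435]
{'intrinsics': array([[309.70691629,   0.        , 321.66563827],
       [  0.        , 309.70691629, 195.72687607],
       [  0.        ,   0.        ,   1.        ]]), 'T_tool_cam': array([[ 5.25216333e-04,  9.61622169e-01,  2.74376617e-01,
         7.73950175e-02],
       [ 9.99999846e-01, -4.55671885e-04, -3.17199280e-04,
        -5.80657213e-04],
       [-1.80000149e-04,  2.74376741e-01, -9.61622260e-01,
        -1.70555113e-01],
       [ 0.00000000e+00,  0.00000000e+00,  0.00000000e+00,
         1.00000000e+00]])}
```

View pics/w1.png

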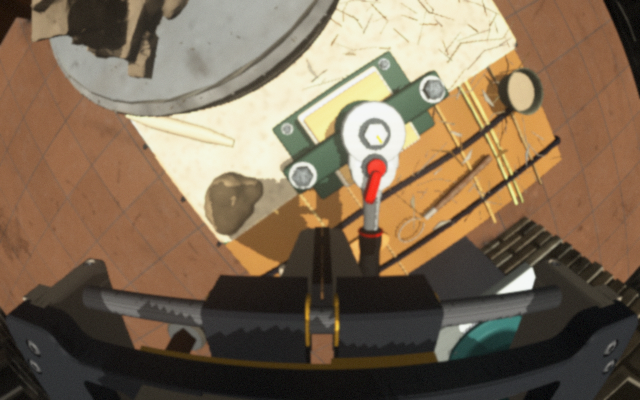

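The wrist picture shows the lever at about (373,180), leaning left towards the fingers at (322,260). The fingers are therefore on the correct (clockwise) side. I'll push it over now.

Run:
```python
from h import *
env.movel(P(TH,.056,-.05,.190),rate=.1)
f0=env.sense()["wrist_force"]; t=np.array([-np.sin(TH),np.cos(TH),0])
env.movel(P(TH,.056,-.034,.190),rate=.08)
for n in np.arange(-.030,-.0125,.003):
    env.movel(P(TH,.056,n,.190),rate=.05); s=env.sense(); f=(s["wrist_force"]-f0)@t; print(round(n,4),round(f,2))
    if f<-6: break
env.movel(P(TH,.056,-.05,.190),rate=.1)
env.movel(P(TH,.056,-.05,.29),rate=.15)
s,p,d=wrist("w2"); nets("wrist"); cv2.imwrite("pics/w2c.png",cv2.resize(p[60:280,260:480,::-1],None,fx=2.5,fy=2.5)); print(s["t"])
```

```text
-0.03 0.34
-0.027 0.6
-0.024 0.22
-0.021 -0.15
-0.018 0.2
-0.015 -0.85
wrist ratchet_axis [([0.5853, 0.0035, 0.1734], 0.64)]
wrist handle_grip [([0.478, 0.0694, 0.1663], 0.94)]
wrist lever_tip [([0.5298, 0.0266, 0.191], 0.56)]
9.6083
```

View pics/w2c.png

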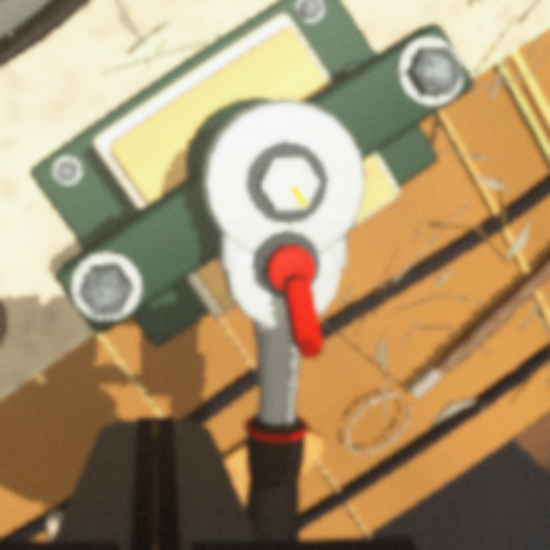

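The lever now leans right (counter-clockwise side) at crop (305,320), so it is on loosening. The paint line at (298,193) points lower right and the handle has not moved. Next is the swing.

Run:
```python
from h import *
env.movel(P(TH,.145,-.055,.27),rate=.15)
env.movel(P(TH,.145,-.055,.154),rate=.12)
f0=env.sense()["wrist_force"]
env.movel(P(TH,.145,-.030,.154),rate=.06)
for a in range(8,105,8):
    th=TH+np.radians(a); env.movel(P(th,.145,-.030,.154),R(th,1),rate=.07)
    s=env.sense(); t=np.array([-np.sin(th),np.cos(th),0]); print(a,round((s["wrist_force"]-f0)@t,2),round(s["t"],1))
s,p,d=wrist("w3"); cv2.imwrite("pics/w3c.png",cv2.resize(p[40:260,260:480,::-1],None,fx=2.5,fy=2.5))
```

```text
8 -0.12 12.7
16 -0.52 13.1
24 -0.63 13.6
32 -2.77 14.0
40 -1.17 14.5
48 -1.71 14.9
56 -1.18 15.3
64 -2.05 15.8
72 -2.64 16.2
80 -2.27 16.7
88 -2.03 17.1
96 -1.14 17.6
104 -2.37 18.0
```

View pics/w3c.png

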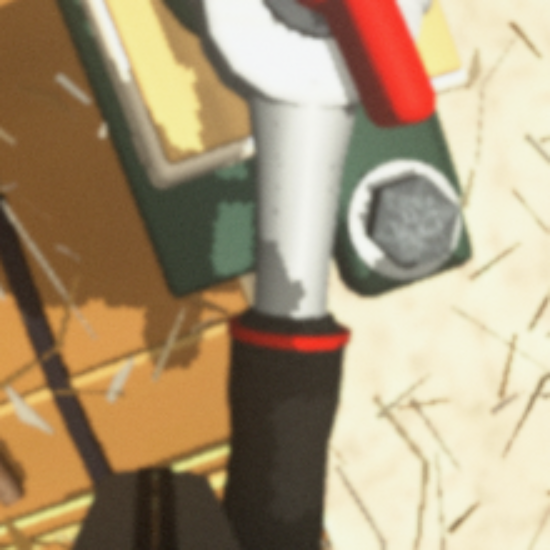

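The handle follows the fingers and the lever is still on loosening. The force jump shows the screw being taken along from about 24–32°, so I'll continue to 124°, then back off and measure the paint line.

Run:
```python
from h import *
for a in (110,117,124):
    th=TH+np.radians(a); env.movel(P(th,.145,-.030,.154),R(th,1),rate=.07)
print(env.sense()["t"])
env.movel(P(th,.145,-.055,.154),rate=.1)
env.movel(P(th,.145,-.055,.27),rate=.15)
env.movel(P(th,.056,-.05,.29),rate=.15)
s,p,d=wrist("w4"); nets("wrist"); cv2.imwrite("pics/w4c.png",cv2.resize(p[60:280,260:480,::-1],None,fx=2.5,fy=2.5)); print(s["t"],s["ee_pos"])
```

```text
19.2333
wrist ratchet_axis [([0.5815, 0.0029, 0.1784], 0.57)]
wrist handle_grip [([0.5705, -0.1335, 0.1655], 0.82)]
wrist lever_tip []
21.3167 [ 0.53020055 -0.05511357  0.28953283]
```

View pics/w4c.png

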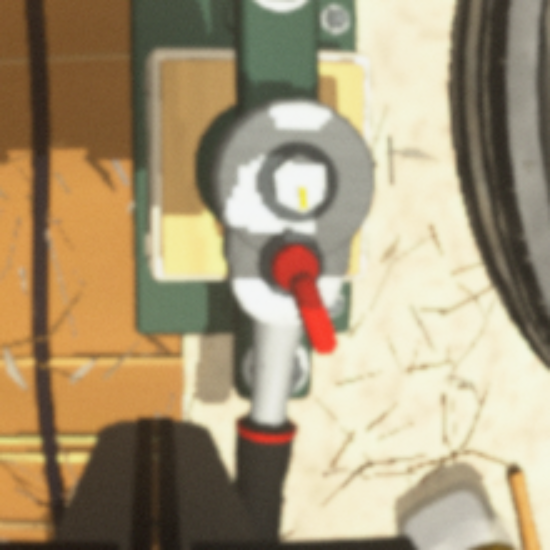

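The paint line is now at crop (303,198), nearly along the handle, and the lever is still on loosening. I'll measure the line's world angle before and after from the saved w2 and w4 pictures.

Run:
```python
from h import *
ci=viewer.camera_info("wrist");K=ci["intrinsics"];T=ci["T_tool_cam"]
def ang(f,th):
    p=cv2.imread(f)[:,:,::-1].astype(int); pos=P(th,.056,-.05,.29); Rt=R(th,1)
    v,u=np.mgrid[118:150,360:396]; c=p[118:150,360:396]; m=(np.minimum(c[...,0],c[...,1])-c[...,2]>45)
    u=u[m];v=v[m];w=(np.minimum(c[...,0],c[...,1])-c[...,2])[m]
    x=(u-K[0,2])/K[0,0];y=(v-K[1,2])/K[1,1];r=np.hypot(x,y);d=np.stack([np.sin(r)*x/r,-np.sin(r)*y/r,-np.cos(r)],-1)
    D=d@(Rt@T[:3,:3]).T; o=pos+Rt@T[:3,3]; q=o+D*((.186-o[2])/D[:,2])[:,None]
    q=q[:,:2]; k=np.hypot(*(q-A).T)<.014; q=q[k]
    mm=np.average(q,axis=0,weights=w[k]); U=np.linalg.svd((q-mm)*np.sqrt(w[k])[:,None])[2][0]
    if U@(mm-A)<0: U=-U
    print(f,k.sum(),mm-A,np.degrees(np.arctan2(U[1],U[0])),np.degrees(np.arctan2(*(mm-A)[::-1])))
ang("pics/w2.png",TH); ang("pics/w4.png",TH+np.radians(124))
```

```text
pics/w2.png 30 [-0.00332782  0.00031727] -178.85568479942037 174.55404928024328
pics/w4.png 30 [ 0.00311938 -0.00342698] -82.66849458318222 -47.69022500607193
```

The screw has backed off about 96°, which the pick-up estimate also gives. I'll add about 7° so the margin exceeds the measuring error.

Run:
```python
from h import *
th=TH+np.radians(124)
env.movel(P(th,.145,-.055,.27),rate=.15)
env.movel(P(th,.145,-.055,.154),rate=.12)
env.movel(P(th,.145,-.032,.154),rate=.06)
th=TH+np.radians(131); env.movel(P(th,.145,-.030,.154),R(th,1),rate=.06)
env.movel(P(th,.145,-.055,.154),rate=.1)
env.movel(P(th,.145,-.055,.27),rate=.15)
env.movel(P(th,.056,-.05,.29),rate=.15)
s,p,d=wrist("w5"); nets("wrist"); cv2.imwrite("pics/w5c.png",cv2.resize(p[60:280,260:480,::-1],None,fx=2.5,fy=2.5)); print(s["t"],s["wrist_force"])
```

```text
wrist ratchet_axis [([0.5799, 0.0004, 0.179], 0.79)]
wrist handle_grip [([0.5882, -0.1316, 0.1667], 0.81), ([0.5814, 0.002, 0.1762], 0.47)]
wrist lever_tip [([0.5894, -0.0512, 0.1927], 0.55)]
26.4917 [ 0.06742818  0.02533881 -0.05876143]
```

View pics/w5c.png

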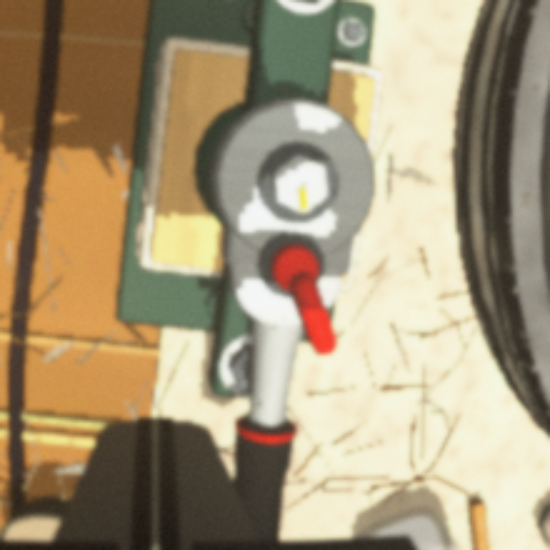

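The line keeps its place relative to the handle (303,200), so the screw turned along with it, to about 103°. The lever at (312,310) is still on loosening and the gripper is clear.

```bash
python3 -c "
from station import *
print(workorder.finish_job())"
```

```text
the job is handed in; nothing more can be done
None
```

I flipped the lever to loosening first, then backed the screw off by about 103° as judged from the paint line. The ratchet is released and the cup, tools and clay were not touched; the job is handed in, at about 26.5 s of the 45 s allowed.

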